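Punch a disc, then open and hold the chamber cover

ROBOT

A 7-joint arm with a two-finger parallel gripper is mounted at the origin on the work surface. World frame = base frame: x ahead of the robot, y to its left, z up, the work surface at z = 0. Lengths are in m, angles in rad, forces in N, time in s.
With the tool pointing down it reaches from about 0.425 to 0.825 m from the base axis. Payload 3.6 kg.
Tool frame: the origin (TCP) lies where the fingers leave the gripper's body, on its centre line; the fingertips stand 73 mm ahead of it and the grasp point (between the pads) lies 54 mm ahead of it; z points along the fingers, y is the line along which they close (so a half turn about z gives the same grasp; the last joint's range is limited). The gripper opens to 85 mm and grips with 20 to 120 N. Pads are 22 mm wide; open, the fingers measure 114 mm over their backs; the gripper's body (76 mm by 85 mm) begins 54 mm behind the grasp point. The pads swing forward as they close: fully open they stand 13 mm farther back than shut.
Start: joints at [1.149, 0.615, -0.013, 1.423, 0.008, 1.103, -0.04], TCP at [0.251, -0.6, 0.304] pointing down, gripper open.
Joint ranges: [-3.12, 3.12], [-0.3, 2.06], [-1.34, 1.32], [0.26, 2.42], [-1.36, 4.5], [0.01, 1.98], [-2.84, 2.84]. Speed limits (rad/s): [2.79, 2.79, 3.14, 3.14, 3.14, 3.14, 3.14].

INTERFACE

Orientations are given as a unit quaternion [x, y, z, w].
In Python, from station import arm, snapshot, camera_info, ticket gives the robot as it stands. Calls block until the motion is done:
- arm.movep(position, orientation): joint-space move of the TCP to a pose.
- arm.line_to(position, velocity=0.15, ori=None): straight line of the TCP; ori=None keeps the orientation; velocity is the mean speed in m/s.
- arm.move_j(angles): joint-space move.
- arm.move_gripper(opening, effort=None): opening from 0.0 (shut) to 1.0 (fully open); effort is the grip in N (None keeps the last); returns when the fingers have stopped.
- arm.pause(seconds).
- arm.ik(position, orientation): joint angles nearest the present ones, or None.
- snapshot(name): name is "scene" or "top" or "wrist"; returns the picture (420x560x3 uint8, blue, green, red); there is no depth.
- camera_info(name): a dict with "fx", "fy", "cx", "cy" (pixels), "dist_coeffs" ([k1, k2, p1, p2, k3] as OpenCV has them; the pictures are not rectified), "R" (3x3) and "t" (3): a world point X has camera coordinates R X + t; the wrist camera has in their place "T_tool_cam" (4x4, takes a point from camera to tool coordinates, whose origin is the TCP and whose axes are the flange's). Camera axes: x right, y down, z forward; pixel columns grow to the right and rows downward; lengths in m; the calibration is good to about 2 mm. A picture is of the moment at which its call begins: read the wrist's pose just before it. camera_info takes no time and is no camera call.
A pose or a line that the arm cannot do raises arm.MotionError and nothing moves.
- ticket.finish_job(): hands the job in; it is judged then, once.
Readings, each from a call of its own:
- arm.read_time(): time.
- arm.read_joint_positions(): joint angles.
- arm.read_dq(): joint speeds.
- arm.read_effort(): joint torques, N m.
- arm.read_tool_pos(): TCP position.
- arm.read_eef_rot(): TCP orientation.
- arm.read_ft_force(): force on the tool from outside, world axes, zero at the start.
- arm.read_wrist_torque(): the same for the moment, N m.
- arm.read_opening(): opening from 0.0 (shut) to 1.0 (fully open).
- arm.read_finger_force(): force on a finger pad.
Only numpy, scipy, OpenCV 4.12 (cv2) and the standard library are available. Lean on these libraries where they do the work, as an engineer would, in place of code of your own. Each camera call takes 0.05 s, during which the arm holds its last target. There are 200 camera calls.

TASK

Punch the sample on the hand punch: pull its ball-ended lever towards the robot all the way to its stop, then let it come back and let go of it. Then, with the sliding catch in front of the cover still where you found it, tug the chamber cover up by its knob to learn whether the catch holds it; if it is caught, slide the catch across to its other stop. Raise the cover to about 60 degrees and finish while holding it there with the gripper (it falls shut if let go), leaving the other things on and around the punch where they stand.

Things in the scene. Friction and masses are not known exactly. Their poses are not given: they have to be found in the camera images.
- press: grey bench punch, fixed to the bench, 240 mm (x) by 340 (y), deck 100 mm above the bench, yaw up to 20 degrees. Origin: centre of the underside; x to its back (front with catch faces -x, the robot), y to its left, z up. Seen from the robot, the chamber cover is at the left (y -20 to 160), the lever at the right (y -120), between them a housing, top at z 127 (x -5 to 85, y -80 to -30)
- lever (a joint): angle of the punch's hand lever in rad: 0 at rest (leaning 0.25 rad away from the robot), growing as the ball is pulled towards the robot (press -x), 1.0 at its stop. It turns about the press's y axis. A spring returns it to 0: about 2 N at the ball at rest, 7.5 N at the stop
- lever_ball (a point): centre of the black ball, 34 mm in diameter, on the end of the lever, 150 mm from the pivot, about 280 mm above the bench at rest; below it is a 12 mm round steel rod. It can be pinched from above by its two sides (along the press's y) and turns between the fingers
- lever_pivot (a point): point on the lever's axis, at the middle of the lever, 135 mm above the bench, between two cheeks that reach 151 mm above the bench
- cover (a joint): opening angle of the chamber cover in rad, about the press's y axis: 0 shut, growing as its front edge rises, 1.25 at its limit. When caught it still lifts by about 0.045 rad (7 mm at the knob), then stops dead; when free it rises on with 2 to 4 N at the knob. It always falls shut when let go
- cover_knob (a point): centre of the black ball knob, 32 mm in diameter, on a 12 mm stalk near the front of the aluminium cover (170 by 180 mm); 40 mm above the cover's face, 150 mm above the bench when shut, and then 150 mm in front of and 50 mm above the hinge axis. It can be pinched from above by its two sides (along the press's y) and turns between the fingers as the cover swings
- cover_hinge (a point): point on the cover's hinge axis at the rear edge of the cover, at the middle of its width, 100 mm above the bench; it does not move
- catch (a joint): travel in m of the sliding catch on the front sill: 0 at its left stop (press +y), where it starts, 0.024 at its right stop (press -y). Needs about 2 N, stays where left; slide it with the cover down. At one stop it holds the cover, at the other it frees it; which is which differs from time to time and cannot be seen: only a tug on the cover tells
- catch_tab (a point): top centre of the catch's black upright tab, 22 mm (press x) by 10 mm (press y), rising 33 mm above the deck, so its top is 133 mm above the bench; 45 mm in front of the cover knob
- beaker: empty glass beaker 72 mm wide, 95 mm tall, on the bench to the right of the punch; origin at the centre of its underside. Leave it
- reagent: amber bottle 64 mm wide, 140 mm tall, on the bench to the left of the punch; origin at the centre of its underside. Leave it
- jar: white jar 56 mm wide, 60 mm tall, on the bench to the left of the punch; origin at the centre of its underside. Leave it
- wellplate: white flat plate 85 by 127 by 16 mm on the bench in front of the punch; origin at the centre of its underside. Leave it
- driver: screwdriver 170 mm long lying on the bench in front of the punch; origin at its middle underside. Leave it
- vial: small glass vial 22 mm wide, 34 mm tall, standing on the punch's deck between catch and lever (about x = -83, y = -65 in the press's frame); origin at the centre of its underside. Leave it

How it is judged:
On the way, in this order (a step that is already met when the one before it is completed fails the run):
1. the lever is pulled to its stop (value of joint lever above 0.93 rad), for 0.1 s.
2. the lever has come back to rest and is let go (value of joint lever below 0.08 rad and contact force between the fingers and lever below 0.3 N and value of joint catch below 0.004 m), for 0.2 s.
3. the cover is tugged up while the catch is still where it was found (value of joint cover above 0.02 rad and value of joint catch below 0.004 m and contact force between the fingers and cover above 0.5 N), for 0.1 s.
At the end, for the whole second after the job is handed in: the cover is held still by the gripper's fingers, raised 0.85 to 1.22 rad (49 to 70 degrees); the lever is back at rest (below 0.08 rad), the catch is at one of its stops (within 5 to 6 mm), and the fingers touch neither (value of joint cover between 0.85 and 1.22 rad and velocity of joint cover between -0.1 and 0.1 rad/s and contact force between the fingers and cover above 0.5 N and value of joint lever below 0.08 rad and contact force between the fingers and lever below 0.3 N and contact force between the fingers and catch below 0.3 N and (value of joint catch below 0.005 m or value of joint catch above 0.018 m)); the arm keeps its last pose, push and grip.
It fails at once if a bystander is pushed away (over 30 mm) (distance of any of beaker, reagent, jar, wellplate, driver, vial from where it was at the start of the episode above 0.03 m).
It fails at once if an upright bystander is knocked over (tipped by more than 0.5 rad) (angle between any of beaker, reagent, jar, wellplate, vial's own z axis and vertical above 0.5 rad).
It also fails if it takes over 72 s, if anything falls off the work surface, if the arm or the gripper's body presses on something with over 40 N, if the wrist force passes 120 N, or if a joint passes its speed limit or range.

## Working session

There is one attempt and no reset: what is moved stays moved. The work goes in short steps, each a Python script; the robot and the scene stay as the last script left them, time stands still between calls to the robot, and variables do not carry over. Pictures are saved under pics/ and viewed, at most 10 in all, crops included, and the job is handed in when it is done.

```bash
ls; mkdir -p pics
python3 - <<'E'
from station import arm,snapshot,camera_info
import cv2,numpy as np
for n in("scene","top"):
    cv2.imwrite(f"pics/{n}0.png",snapshot(n)); c=camera_info(n); print(n,c)
print(camera_info("wrist"), arm.read_eef_rot(),arm.read_time())
E
```

```text
pics
scene {'fx': 526.977708250984, 'fy': 526.977708250984, 'cx': 278.8124365816887, 'cy': 211.70747698143077, 'dist_coeffs': array([-0.13349226,  0.        ,  0.        ,  0.        ,  0.        ]), 'R': array([[-0.72613042,  0.68747824,  0.01040623],
       [ 0.43269324,  0.46867808, -0.77014117],
       [-0.53433246, -0.55472022, -0.6377886 ]]), 't': array([ 0.36805308, -0.12289261,  1.5698739 ])}
top {'fx': 441.48511599483066, 'fy': 441.48511599483066, 'cx': 273.77460114154786, 'cy': 210.2834459176583, 'dist_coeffs': array([-0.0573134,  0.       ,  0.       ,  0.       ,  0.       ]), 'R': array([[-0.02202923, -0.99974843,  0.0042182 ],
       [-0.98943067,  0.02119663, -0.14344915],
       [ 0.14332365, -0.00733369, -0.9896487 ]]), 't': array([0.05320646, 0.5783911 , 1.09060271])}
{'fx': 325.98910427945617, 'fy': 325.98910427945617, 'cx': 283.04450577836485, 'cy': 207.5867301488029, 'dist_coeffs': array([-0.00640427,  0.        ,  0.        ,  0.        ,  0.        ]), 'T_tool_cam': array([[-1.35932673e-04, -9.54955045e-01, -2.96750474e-01,
         7.61771225e-02],
       [ 9.99999985e-01, -1.60607315e-04,  5.87702325e-05,
         3.41953184e-04],
       [-1.03783227e-04, -2.96750462e-01,  9.54955053e-01,
        -7.05906127e-02],
       [ 0.00000000e+00,  0.00000000e+00,  0.00000000e+00,
         1.00000000e+00]])} [ 9.80472126e-01  1.96654597e-01 -2.42826758e-04 -1.14906822e-03] 0.1
```

View pics/top0.png

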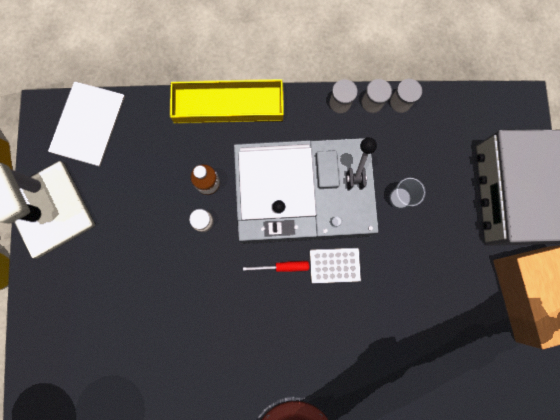

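View pics/scene0.png

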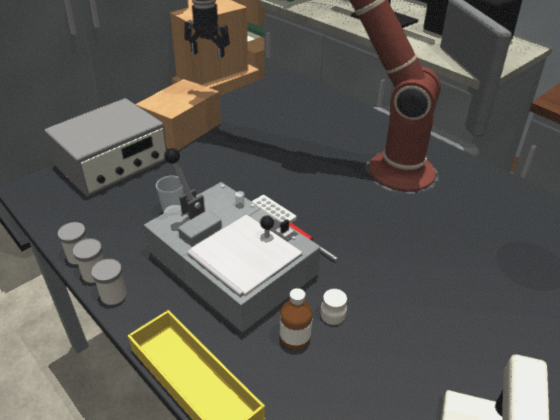

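The top view shows the knob at (278,207), the lever ball at (369,146), the catch tab near (276,228), the vial at (336,222) and the white cover around (276,184). The scene view shows the lever ball at (172,156), the knob at (267,223) and the tab at (285,227). The press is yawed only slightly.

```bash
cat > h.py <<'E'
import cv2,numpy as np
from station import arm,snapshot,camera_info
from scipy.spatial.transform import Rotation as Ro
def ray(n,uv):
    c=camera_info(n);K=np.array([[c['fx'],0,c['cx']],[0,c['fy'],c['cy']],[0,0,1]])
    p=cv2.undistortPoints(np.array([[uv]],float),K,c['dist_coeffs'])[0,0]
    R,t=c['R'],c['t'];d=R.T@np.array([*p,1]);return -R.T@t,d/np.linalg.norm(d)
def plane(n,uv,z):
    o,d=ray(n,uv);return o+d*(z-o[2])/d[2]
def tri(u1,u2):
    A=[];b=[]
    for n,u in(("top",u1),("scene",u2)):
        o,d=ray(n,u);P=np.eye(3)-np.outer(d,d);A.append(P);b.append(P@o)
    A=np.vstack(A);b=np.hstack(b);x=np.linalg.lstsq(A,b,rcond=None)[0];return x,np.linalg.norm(A@x-b)
E
python3 - <<'E'
from h import *
T=cv2.imread('pics/top0.png');S=cv2.imread('pics/scene0.png')
def blob(im,uv,r,th):
    g=im.max(2);m=(g<th).astype(np.uint8);k=np.zeros_like(m);cv2.circle(k,uv,r,1,-1)
    n,l,s,c=cv2.connectedComponentsWithStats(m*k,connectivity=4)
    i=l[uv[1],uv[0]];return s[i],c[i]
for th in(35,50):
  for n,im,uv,r in(("top",T,(369,146),9),("top",T,(278,207),9),("top",T,(276,228),8),("scene",S,(172,156),9),("scene",S,(267,222),8),("scene",S,(285,227),8)):print(th,n,uv,*blob(im,uv,r,th))
# cover
hsv=cv2.cvtColor(T,cv2.COLOR_BGR2HSV);m=((hsv[...,2]>215)).astype(np.uint8)
n,l,s,c=cv2.connectedComponentsWithStats(m);i=l[180,270];print(s[i],c[i])
ct=max(cv2.findContours((l==i).astype(np.uint8),0,2)[0],key=cv2.contourArea)
w=np.array([plane("top",p[0].astype(float),.11)[:2] for p in ct],np.float32);print(cv2.minAreaRect(w))
a=cv2.resize(T[130:245,230:385],None,fx=5,fy=5,interpolation=2);cv2.imwrite('pics/tc.png',a)
a=cv2.resize(S[140:260,150:320],None,fx=4.6,fy=4.6,interpolation=2);cv2.imwrite('pics/sc.png',a)
E
```

```text
35 top (369, 146) [     0      0    560    420 235022] [279.43263184 209.54850184]
35 top (278, 207) [     0      0    560    420 235121] [279.50046997 209.50107392]
35 top (276, 228) [     0      0    560    420 235200] [279.5 209.5]
35 scene (172, 156) [     0      0    560    420 235117] [279.53785987 209.51812927]
35 scene (267, 222) [     0      0    560    420 235154] [279.50245371 209.4969722 ]
35 scene (285, 227) [281 222   7  10  45] [284.31111111 226.71111111]
50 top (369, 146) [361 137  16  17 214] [368.58878505 145.24766355]
50 top (278, 207) [273 201  12  12 105] [278.14285714 206.34285714]
50 top (276, 228) [     0      0    560    420 235188] [279.50025086 209.49913686]
50 scene (172, 156) [164 149  16  15 176] [171.65340909 156.05681818]
50 scene (267, 222) [261 217  13  13 110] [267.         223.21818182]
50 scene (285, 227) [281 221   7  12  64] [284.078125 226.203125]
[ 239  145   77   74 4998] [276.13705482 180.8617447 ]
((0.6411515474319458, 0.03360121697187424), (0.1761096715927124, 0.17797280848026276), 2.0682053565979004)
```

View pics/tc.png

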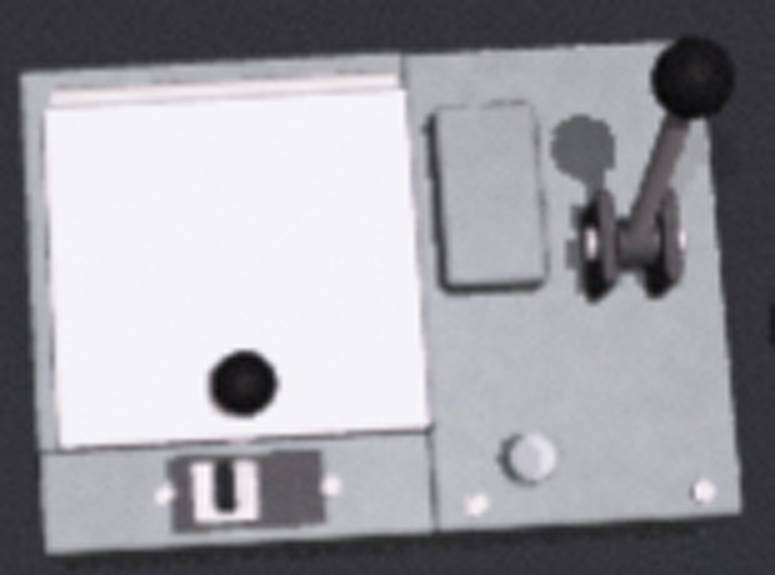

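View pics/sc.png

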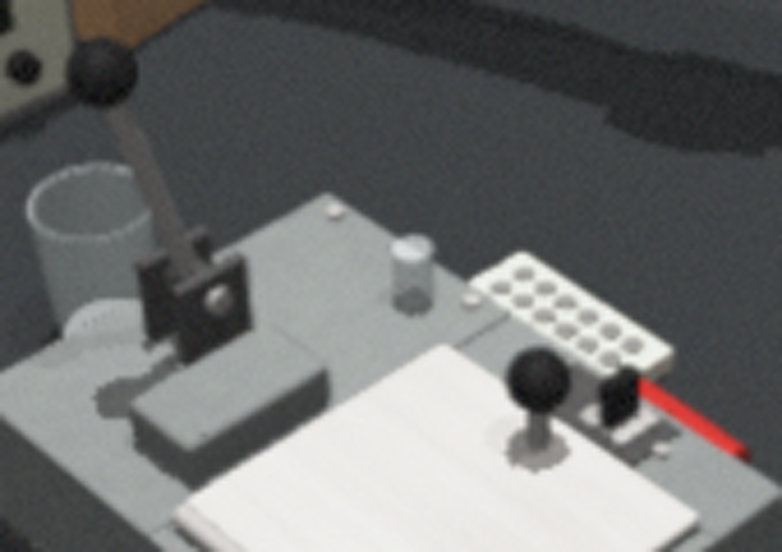

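The crops show the tab top at about (274.4,225.5) in the top view and (284.5,222.5) in the scene view. The deck corners are visible at crop pixels (22,73), (47,552), (740,512) and about (700,42). The vial stands well clear of the tab.

Run:
```python
from h import *
B,e=tri((368.5,145.2),(171.7,156.1));print("ball",B,e,plane("top",(368.5,145.2),.28))
K,e=tri((278.2,206.4),(267,223.2));print("knob",K,e,plane("top",(278.2,206.4),.15))
print("tab",tri((274.4,226),(284.6,222.3)),plane("top",(274.4,226),.133))
f=lambda x,y,z=.1:plane("top",(230+x/5-.4,130+y/5-.4),z)
FL,FR,BL=f(47,552),f(740,512),f(22,73)
print(FL,FR,BL)
for a,b in((FL,FR),(f(60,446,.11),f(430,428,.11)),(f(46,110,.11),f(403,90,.11))):
    v=a-b;print("yaw",np.degrees(np.arctan2(-v[0],v[1])),np.hypot(*v[:2]))
v=BL-FL;print(np.degrees(np.arctan2(v[1],v[0])),np.hypot(*v[:2]))
v=f(46,110,.11)-f(60,446,.11);print(np.degrees(np.arctan2(v[1],v[0])),np.hypot(*v[:2]))
```

```text
ball [ 0.67712236 -0.15705261  0.27943405] 4.6696906436140436e-05 [ 0.67698126 -0.15694474  0.28      ]
knob [0.57309134 0.03066583 0.14837733] 0.0005236137375592479 [0.57258952 0.03096876 0.15      ]
tab (array([0.52915989, 0.04056905, 0.13158292]), np.float64(0.0001505074205620685)) [0.52893492 0.04066013 0.133     ]
[0.50045708 0.1263724  0.1       ] [ 0.51238177 -0.2093879   0.1       ] [0.73917845 0.13634664 0.1       ]
yaw 2.0340320861935934 0.3359719854276701
yaw 1.5755221345519452 0.17812232027911912
yaw 2.121537612218223 0.17599701070411064
2.392537896468781 0.23892964729867816
1.7315072145642028 0.1666275654207062
```

```bash
cat >> h.py <<'E'
yaw=np.radians(2.1);ex=np.array([np.cos(yaw),np.sin(yaw),0]);ey=np.array([-np.sin(yaw),np.cos(yaw),0]);ez=np.array([0,0,1.])
Q=Ro.from_matrix(np.c_[ex,-ey,-ez]).as_quat()
BALL=np.array([.677,-.157,.280]);PIV=BALL-.15*(np.sin(.25)*ex+np.cos(.25)*ez)
KNOB=np.array([.573,.0308,.150]);HIN=KNOB+.15*ex-.05*ez
TAB=np.array([.529,.0406,.133])
up=lambda p,d=0:np.array(p)+(.054+d)*ez     # TCP for a grasp point
lev=lambda q:PIV+.15*(np.sin(.25-q)*ex+np.cos(.25-q)*ez)
def cov(a):
    return HIN+(-.15*np.cos(a)+.05*np.sin(a))*ex+(.15*np.sin(a)+.05*np.cos(a))*ez
def st(*m):print(*m,"t",round(arm.read_time(),1),"F",np.round(arm.read_ft_force(),1),"open",round(arm.read_opening(),3),"pad",round(float(np.max(arm.read_finger_force())),1),flush=True)
E
python3 - <<'E'
from h import *
for p in (up(BALL,.07),up(lev(0)),up(lev(1)),up(cov(0)),up(cov(1.05)),up(TAB,.07)):print(arm.ik(p,Q))
arm.movep([.5,-.4,.42],Q);arm.movep(up(BALL,.07),Q)
arm.move_gripper(.7,30);st("above")
arm.line_to(up(BALL),.12);st("down")
cv2.imwrite("pics/w1.png",snapshot("wrist"))
cv2.imwrite("pics/s1.png",cv2.resize(snapshot("scene")[80:260,80:320],None,fx=3,fy=3))
E
```

```text
[ 0.20459595  0.63731019 -0.01712367  1.09650322  0.01032565  1.40785789
 -1.34498629]
[ 0.19476395  0.67080571  0.00330642  1.2262014  -0.00216975  1.24458891
 -1.33609517]
[ 0.26824208  0.48182166 -0.02181235  1.69284178  0.01227758  0.96706213
 -1.29220253]
[-0.08370185  0.61156405 -0.01269558  1.76571592  0.01053202  0.76437827
 -1.63584324]
[-0.04545186  0.68415749 -0.07178461  1.27172152  0.04889867  1.18739144
 -1.65356864]
[-0.04651093  0.48659092 -0.10507565  1.82818437  0.06649902  0.83020185
 -1.7185145 ]
above t 2.9 F [-0.1 -0.3 -0.6] open 0.699 pad 0.0
down t 3.6 F [0.  0.2 0.1] open 0.698 pad 0.0
```

View pics/s1.png

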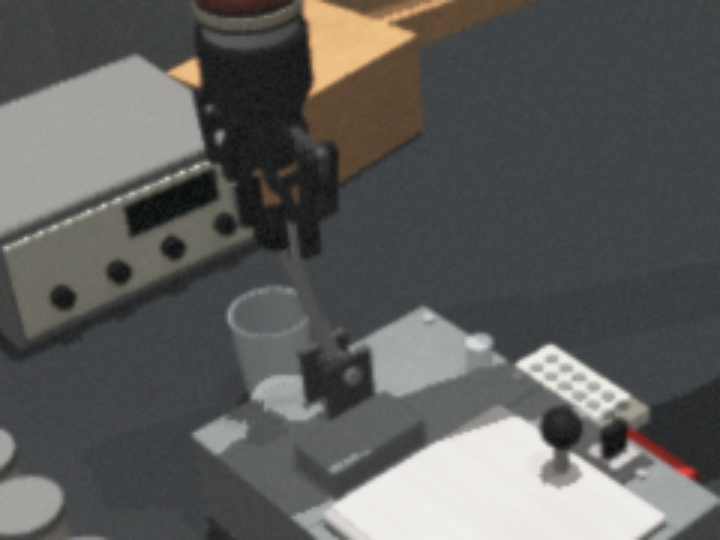

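View pics/w1.png

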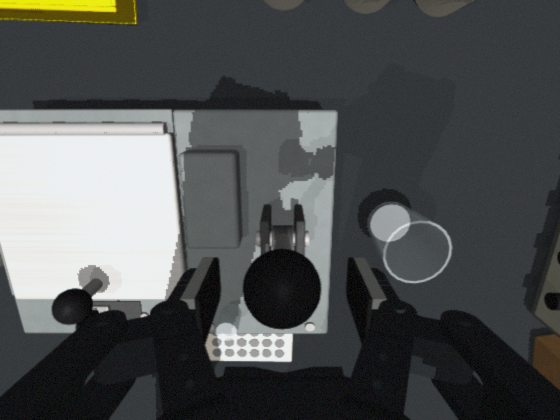

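The ball sits centred between the pads at wrist pixel (282,288), and the press edges are parallel to the gripper axes. I'll pull the lever now.

Run:
```python
from h import *
arm.move_gripper(0,40);st("grip")
for q in np.linspace(.1,1.0,10):arm.line_to(up(lev(q)),.12)
st("q=1");arm.line_to(up(lev(1.015)),.05);arm.pause(.3);st("stop")
s=snapshot("scene")
for q in np.linspace(.9,0,10):arm.line_to(up(lev(q)),.12)
arm.pause(.3);st("back");arm.move_gripper(.7);arm.pause(.3);st("rel")
arm.line_to(up(BALL,.07),.15);t=snapshot("scene")
cv2.imwrite("pics/s2.png",np.hstack([cv2.resize(a[80:260,110:240],None,fx=3,fy=3) for a in(s,t)]))
```

```text
grip t 4.1 F [-1.7  1.9  3.7] open 0.373 pad 39.4
q=1 t 6.9 F [-5.8  4.2 18.1] open 0.33 pad 36.5
stop t 7.4 F [-6.   5.1 17.5] open 0.333 pad 36.8
back t 10.5 F [-48.3   4.4  28.2] open 0.001 pad 24.5
rel t 11.4 F [-0.5 -0.1  0.4] open 0.697 pad 0.0
```

View pics/s2.png

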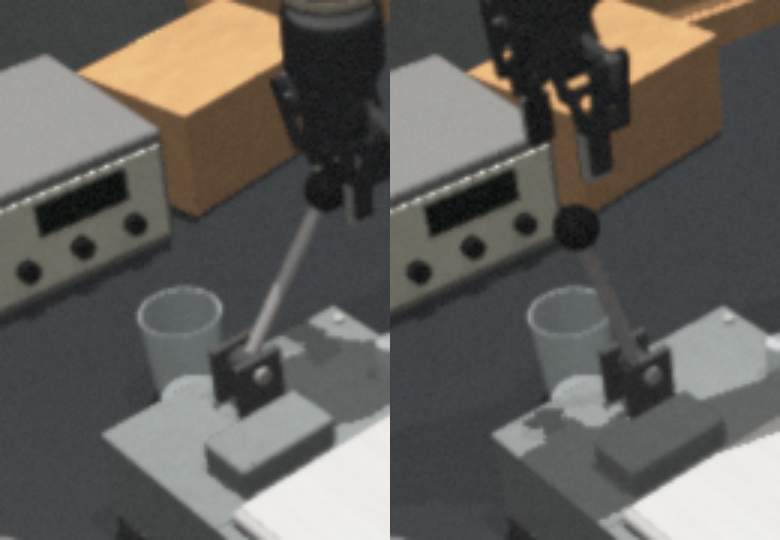

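The left image shows the pulled lever with the ball at about (218.3,143.3) in the full picture, low in the fingers. On the right the lever is back at rest and free. I'll work out the angle it reached.

Run:
```python
from h import *
c=camera_info("scene");K=np.array([[c['fx'],0,c['cx']],[0,c['fy'],c['cy']],[0,0,1]])
for q in(0,.7,.8,.85,.9,.95,1.,1.05):print(q,cv2.projectPoints(lev(q)[None],cv2.Rodrigues(c['R'])[0],c['t'],K,c['dist_coeffs'])[0].ravel())
a=cv2.imread("pics/s2.png")[:,:390];g=cv2.cvtColor(a,cv2.COLOR_BGR2HSV)
print(arm.read_tool_pos()-up(BALL,.07),arm.read_time())
import numpy as np
b=cv2.imread("pics/s2.png")[::3,::3].max(2);print(b[52:75,98:120])
```

```text
0 [171.71628329 155.86221702]
0.7 [209.03881608 141.79195592]
0.8 [213.73482195 142.29771894]
0.85 [215.96691772 142.77512762]
0.9 [218.11511097 143.39770019]
0.95 [220.1749209  144.16162421]
1.0 [222.14225727 145.06278883]
1.05 [224.01341492 146.09681643]
[-0.0004139   0.00021136 -0.00169765] 12.0917
[[ 53  54  61  60  48  35  29  32  30  28  28  28  32  39  44  37  31  31
   30  31  41  46]
 [ 55  62  68  67  55  39  29  33  31  28  27  30  31  44  53  41  32  30
   31  35  46  55]
 [ 64  67  70  68  60  47  35  37  38  34  31  29  30  34  38  35  31  31
   31  33  49  60]
 [ 68  67  69  70  67  58  53  59  59  46  33  25  29  27  26  28  27  30
   30  30  47  57]
 [ 70  69  69  71  71  66  66  74  71  52  33  26  26  28  27  29  26  30
   32  31  38  46]
 [ 70  69  69  69  69  64  56  57  52  37  29  28  26  25  27  27  28  30
   33  27  30  36]
 [ 69  70  69  69  66  55  41  37  33  31  30  27  26  23  27  29  26  28
   27  24  28  32]
 [ 71  70  70  68  58  43  34  32  32  32  32  30  28  26  27  26  26  29
   29  27  32  31]
 [ 72  69  69  65  50  35  30  28  30  32  36  31  26
[... 642 characters left out ...]
6  25  24  25  20  22  39  64
   78  70  48  32]
 [ 69  69  70  68  63  53  41  30  29  26  22  23  26  23  22  29  44  66
   80  72  52  36]
 [ 70  70  71  73  74  75  70  54  39  29  24  23  26  29  39  50  57  69
   78  72  54  38]
 [ 70  70  69  73  81  91  96  85  64  47  38  36  41  49  57  65  67  72
   79  73  55  40]
 [ 71  69  67  74  88 104 108 102  84  65  56  56  59  65  68  68  67  72
   80  73  54  38]
 [ 71  71  71  81  98 112 113 101  86  73  66  64  66  69  68  68  66  71
   81  76  60  40]
 [ 67  70  74  90 108 116 113  98  82  72  69  69  70  71  72  70  66  69
   81  80  69  53]
 [ 69  70  79  97 113 116 109  91  77  72  72  72  71  71  71  69  67  70
   77  78  74  67]]
```

The pull was marginal. The ball sat low in the pads and was squeezed downward, so I estimate q at 0.9–0.95. The pads stand farther back when partly open, so I'll grip about 8 mm deeper and repeat the pull, checking the angle.

```bash
cat >> h.py <<'E'
up=lambda p,d=0:np.array(p)+(.046+d)*ez
E
python3 - <<'E'
from h import *
arm.line_to(up(BALL),.12);st("down")
arm.move_gripper(0,40);arm.pause(.1);st("grip")
for q in np.linspace(.1,1.0,10):arm.line_to(up(lev(q)),.12);st(round(q,1))
arm.line_to(up(lev(1.03)),.05);arm.pause(.3);st("stop")
cv2.imwrite("pics/s3.png",cv2.resize(snapshot("scene")[100:220,160:280],None,fx=4,fy=4))
E
```

```text
down t 12.9 F [ 0.4  0.7 -0.5] open 0.701 pad 0.0
grip t 13.3 F [-1.2  1.9  5.3] open 0.377 pad 39.5
0.1 t 13.6 F [3.9 2.4 4.3] open 0.375 pad 40.3
0.2 t 13.9 F [4.9 1.7 6.9] open 0.377 pad 40.5
0.3 t 14.2 F [4.2 1.4 6.3] open 0.372 pad 40.9
0.4 t 14.4 F [4.9 1.7 6.9] open 0.376 pad 41.2
0.5 t 14.7 F [4.5 2.9 5.1] open 0.376 pad 41.7
0.6 t 15.0 F [4.  3.9 6.3] open 0.376 pad 42.2
0.7 t 15.3 F [3.8 2.6 7.7] open 0.378 pad 42.7
0.8 t 15.6 F [2.9 2.6 8.4] open 0.371 pad 42.8
0.9 t 15.8 F [3.  4.1 8.4] open 0.378 pad 43.4
1.0 t 16.1 F [4.3 3.3 6.5] open 0.378 pad 44.3
stop t 16.6 F [2.6 3.8 8.1] open 0.375 pad 43.9
```

View pics/s3.png

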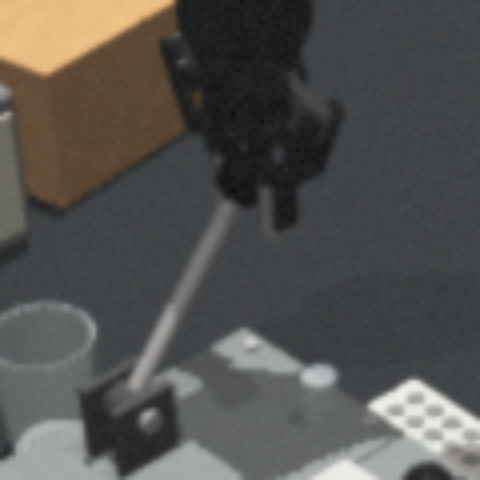

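The grip is firm now, with the opening constant at 0.376 and the ball at about (220,145). No stop reaction shows yet, so I'll keep going until the force rises.

Run:
```python
from h import *
q=1.03
while q<1.16:
    q+=.015;arm.line_to(up(lev(q)),.04);F=arm.read_ft_force();T=F@(np.cos(.25-q)*ex-np.sin(.25-q)*ez);print(round(q,3),round(T,1),np.round(arm.read_tool_pos()-up(lev(q)),4))
    if T>16:break
arm.pause(.3);st("stop")
for q in np.linspace(q-.1,0,11):arm.line_to(up(lev(q)),.12)
arm.pause(.2);st("back");arm.move_gripper(.7);arm.pause(.4);st("rel")
arm.line_to(up(BALL,.09),.15)
t=snapshot("scene");m=(t.max(2)<50).astype(np.uint8);k=np.zeros_like(m);cv2.circle(k,(172,156),9,1,-1)
M=cv2.moments(m*k,True);print("ball px",M['m10']/M['m00'],M['m01']/M['m00'],"ref 171.65 156.06",M['m00']);st()
```

```text
1.045 8.6 [0.001  0.0006 0.0006]
1.06 8.1 [0.0009 0.0006 0.0007]
1.075 10.5 [0.0019 0.0006 0.0014]
1.09 13.9 [0.003  0.0007 0.0028]
1.105 17.4 [0.0042 0.0007 0.0042]
stop t 18.2 F [ 4.6  4.2 20.9] open 0.378 pad 44.4
back t 21.5 F [-49.1   4.6  25.1] open 0.0 pad 24.9
rel t 22.5 F [ 0.2 -0.   0.2] open 0.7 pad 0.0
ball px 171.67914438502675 155.57754010695186 ref 171.65 156.06 187.0
t 23.3 F [ 1.4  0.4 -0.3] open 0.697 pad 0.0
```

The stop was clearly reached, with the tangential force rising to 17 N, and the lever is back at rest and free. Next is tugging the cover.

Run:
```python
from h import *
p=up(KNOB);p[2]=arm.read_tool_pos()[2]
arm.line_to(p,.25);arm.line_to(up(KNOB,.05),.2);arm.line_to(up(KNOB),.1);st("down")
arm.move_gripper(0,40);arm.pause(.1);st("grip");F0=arm.read_ft_force()
a=0
while a<.1:
    a+=.01;arm.line_to(up(cov(a)),.03);F=arm.read_ft_force()-F0;print(round(a,2),np.round(F,1),np.round(arm.read_tool_pos()-up(KNOB),4))
    if F[2]<-22:break
arm.pause(.3);st("tug")
cv2.imwrite("pics/s4.png",snapshot("scene"))
```

```text
down t 25.9 F [1.1 0.5 0.7] open 0.698 pad 0.0
grip t 26.4 F [ 0.2 -2.1  6.1] open 0.352 pad 39.2
0.01 [-0.  -0.5 -6.4] [ 0.0006 -0.0007  0.0012]
0.02 [ 1.8 -1.1 -9.1] [ 0.0011 -0.0007  0.0027]
0.03 [ 2.5 -1.5 -8.8] [ 0.0017 -0.0007  0.0045]
0.04 [ 2.  -2.2 -9.5] [ 0.0022 -0.0006  0.006 ]
0.05 [ 1.  -1.9 -9.1] [ 0.0028 -0.0006  0.0074]
0.06 [  2.5  -2.2 -13.7] [ 0.0029 -0.0006  0.0078]
0.07 [  3.5  -2.2 -20.3] [ 0.0031 -0.0006  0.008 ]
0.08 [  5.   -2.4 -25.5] [ 0.0032 -0.0006  0.0082]
tug t 28.7 F [  5.6  -5.  -19.1] open 0.351 pad 42.0
```

The cover is caught: it stopped dead at about 7 mm of lift with over 25 N. I'll lower it, release the knob and slide the catch across.

Run:
```python
from h import *
arm.line_to(up(cov(.03)),.05);arm.line_to(up(KNOB),.05);arm.move_gripper(.7);arm.pause(.2);st("rel")
arm.line_to(up(KNOB,.06),.2)
T=TAB.copy();T[2]=.184
arm.line_to(T+.07*ez,.2);arm.move_gripper(.5);arm.line_to(T,.1);st("at tab")
arm.move_gripper(0,30);arm.pause(.1);st("grip");F0=arm.read_ft_force()
d=0
while d<.034:
    d+=.002;arm.line_to(T-d*ey,.04);F=arm.read_ft_force()-F0;print(round(d,3),np.round(F,1),np.round((arm.read_tool_pos()-T)@ey,4))
    if F[1]>15:break
st("slid")
```

```text
rel t 29.9 F [-0.7  0.1 -0. ] open 0.7 pad 0.0
at tab t 31.9 F [-0.1  0.4  1. ] open 0.497 pad 0.0
grip t 32.4 F [ 0.1 -1.1  5.2] open 0.104 pad 33.1
0.002 [-0.9  2.3 -0.3] -0.0014
0.004 [-0.9  2.4  0.5] -0.003
0.006 [-0.5  2.7  0.5] -0.005
0.008 [-1.3  2.2  0.6] -0.0069
0.01 [-1.1  3.3  0.4] -0.009
0.012 [-1.1  1.8  0.6] -0.0109
0.014 [-1.9  2.1  0.3] -0.0129
0.016 [-1.8  2.2  0.8] -0.0149
0.018 [-0.8  2.4  0.7] -0.017
0.02 [-1.6  2.4  0.3] -0.019
0.022 [-1.5  2.6  0.5] -0.0209
0.024 [-0.8  2.7  0.2] -0.0229
0.026 [-1.8  3.3  0.4] -0.0244
0.028 [-2.8  5.3  1.4] -0.0247
0.03 [-2.1  8.7  0.2] -0.0249
0.032 [-2.2 10.6  0.5] -0.0251
0.034 [-1.9 13.7  1.1] -0.0253
slid t 36.6 F [-1.8 12.7  6.3] open 0.108 pad 33.3
```

The catch is hard against its right stop after 25 mm. I'll release it and raise the cover.

Run:
```python
from h import *
T=TAB.copy();T[2]=.184
arm.line_to(T-.025*ey,.05);arm.move_gripper(.5);arm.line_to(T-.025*ey+.07*ez,.15);st("off tab")
arm.line_to(up(KNOB,.06),.2);arm.move_gripper(.7);arm.line_to(up(KNOB),.1)
arm.move_gripper(0,40);arm.pause(.1);st("grip")
for a in np.arange(.05,1.051,.05):
    arm.line_to(up(cov(a)),.1);F=arm.read_ft_force()
    if round(a*100)%15==0 or abs(F[2])>15:st(round(a,2))
    if np.linalg.norm(F)>30:print("stop");break
arm.pause(.5);st("held")
cv2.imwrite("pics/s5.png",snapshot("scene"))
```

```text
off tab t 38.0 F [ 0.1  0.7 -0.2] open 0.496 pad 0.0
grip t 39.9 F [-1.3 -3.   5.6] open 0.355 pad 39.2
0.15 t 40.7 F [ 0.  -3.5 -3.3] open 0.356 pad 40.2
0.3 t 41.4 F [-3.1 -5.3 -2.3] open 0.35 pad 40.2
0.45 t 42.2 F [-3.8 -4.5 -0.7] open 0.355 pad 40.1
0.6 t 42.9 F [-3.3 -4.8 -1.5] open 0.351 pad 40.1
0.75 t 43.7 F [-2.5 -5.  -1.3] open 0.349 pad 40.2
0.9 t 44.4 F [-1.8 -4.4 -0.7] open 0.352 pad 40.4
1.05 t 45.2 F [-3.  -5.9  0.6] open 0.347 pad 40.8
held t 45.7 F [-2.2 -5.   0.6] open 0.351 pad 40.8
```

View pics/s5.png

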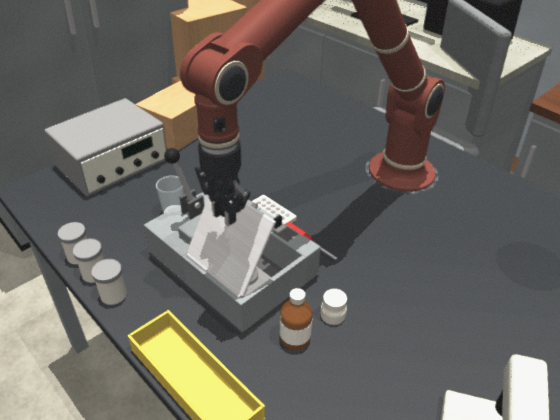

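The cover stands open at about 60°, with its knob held in the fingers near (230,205). The lever is at rest at (172,156) and the other things are where they were.

```bash
python3 -c "
from station import ticket
print(ticket.finish_job())"
```

```text
the job is handed in; nothing more can be done
None
```

The job is handed in, with no verdict returned: the lever was pulled to its stop (on a second pull, after a marginal first) and let go, the tug showed the cover caught, the catch was slid to its right stop, and the gripper holds the cover at about 60°.

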